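Pack a spare-part carton under the sprung hoops of a carrier board

TASK

Pack the cardboard carton onto the blue carrier board: lift the lever with the red bar so that the steel hoops spring fully open, then tip the standing carton over onto its back on the black pad, and press the lever fully down so that both hoops close over the carton. Leave the bottle, the tape roll and the brown tub where they are.

Things in the scene. Friction and masses are not known exactly. Their poses are not given: they have to be found in the camera images.
- carrier: Blue board, 8 mm thick, fixed to the bench, spanning x -125..125, y -90..225 mm from its origin (on the underside); z up, +y is the lever's side, the carton stands at the -x edge (nearest the robot). Thin dark stop at x 116..122, 34 mm high. Two fixed posts at x -5 and 55, y 64, 44 mm high.
- hoops (a joint): Angle of both steel hoops (8 mm rod; rad): 0 closed, 1.6 open; = 1.52 x lever. They cross the pad at carrier x -5 and 55 mm, hinged beside it at y -64, z 24. Closed, they reach the posts at y 64, with 60 mm clear either side of y 0 and the crown's underside 84 mm above the bench. Open, they stand clear of the pad, over y -64..-135 mm, up to 160 mm high.
- lever (a joint): Angle of the U-shaped lever (rad): 0 pressed down (lying level, hoops closed), 1.05 raised (hoops open). An over-centre spring holds it at either end and snaps it there from beyond the middle (0.53); lifting or pressing takes about 2 to 4 N at right angles at the bar.
- lever_bar (a point): Centre of the lever's red cross bar: 15 mm in diameter, 88 mm long along the carrier's y, at the ends of two steel side rods (9 mm thick, 80 mm apart, nothing between them), 120 mm from the pivot. Lever down: the bar lies level with the pivot, towards the carrier's -x, 70 mm above the bench, 54 mm free below it. It swings up about the pivot.
- lever_pivot (a point): Point on the lever's hinge axis, midway between its cheeks; the axis is parallel to the carrier's y; 70 mm above the bench, at (60, 175, 70) mm in the carrier's frame. Fixed to the carrier.
- carton: Cardboard carton, paper label with orange stripe on its front, 45 (x, thickness) x 80 (y) x 150 mm (z, height), 0.18 to 0.35 kg. Stands upright on the board just before the pad, front (-x face) to the robot. Origin: centre of its underside. Laid on its back, its front faces up and its z axis points along the carrier's +x.
- carton_centre (a point): Centre of the carton, 75 mm above its underside.
- oil_bottle: Bystander: cream squeeze bottle with black nozzle, 47 mm wide, 137 mm high, standing; origin at the centre of its underside.
- tape_roll: Bystander: roll of masking tape lying flat, 86 mm wide, 19 mm high; origin at the centre of its underside. Behind and to the right of it stands the fixed wheel-truing stand with a large wheel (about x 0.3 to 1.0, y -0.2 to -0.55 m, up to 0.85 m high): draw the arm in before swinging past it.
- kraft_tub: Bystander: brown paper tub with dark lid, 65 mm wide, 88 mm high; origin at the centre of its underside.
- pad_centre (a point): Centre of the black rubber pad's top, 16 mm above the bench, at (30, 0, 16) mm in the carrier's frame. The pad is 170 (x) x 110 (y) x 8 mm; its near edge (carrier x -55) is an 8 mm step that blocks the carton's foot.
Mind the look-alikes: they are no part of the job. There is more than one size of the carton; the one meant has the size given above.

How it is judged:
By the outcome, as a careful person would: the job done as asked, in the order asked, and still so for the second after the job is handed in, with the robot touching nothing.
It also fails if it takes over 72 s, if anything falls off the work surface, if the arm or the gripper's body presses on something with over 40 N, if the wrist force passes 120 N, or if a joint passes its speed limit or range.

ROBOT

A 6-joint arm with a two-finger parallel gripper is mounted at the origin on a cart in front of the work surface, level with it; the furniture and walls round the work are solid. World frame = base frame: x ahead of the robot, y to its left, z up, the work surface at z = 0. Lengths are in mm, angles in rad, forces in N, time in s.
With the tool pointing down it reaches from about 375 to 925 mm from the base axis. Payload 5.7 kg.
Tool frame: the origin (TCP) lies at the very end of the fingers, on their centre line; the grasp point (between the pads) lies 19 mm behind it; z points along the fingers, y is the line along which they close (so a half turn about z gives the same grasp; the last joint's range is limited). The gripper opens to 88 mm and grips with 3 to 60 N. Pads are 20 mm wide; open, the fingers measure 115 mm over their backs; the gripper's body (75 mm by 178 mm) begins 61 mm behind the grasp point.
Start: joints at [-1.383, 0.359, 1.51, -0, 1.272, -0.115], TCP at [178.901, -572.675, 222.623] pointing down, gripper open.
Joint ranges: [-2.97, 2.97], [-1.01, 2.36], [0.21, 2.38], [-0.96, 4.11], [0.2, 2.71], [-2.98, 2.98]. Speed limits (rad/s): [2.39, 2.39, 3.14, 3.14, 3.14, 3.14].

INTERFACE

Orientations are given as a unit quaternion [w, x, y, z].
In Python, from station import ctrl, snapshot, camera_info gives the robot as it stands.
- The arm moves only by the tool carry_out, never from a script. Its argument "targets" is a list of rows, each a list of 2 entries, a list of its own where there are three numbers: the shift along the tool's x, y, z in units of 50 mm (1.0 is 50 mm), then the turn, a rotation vector about the tool's x, y, z in units of 6 degrees (1.0 is 6 degrees). A call has 1 to 10 rows; each row shifts and turns the commanded pose from where the row before left it, along the tool's axes as they then stand; what a row does not reach is not made up. A row lasts 1/10 s, in which the tool goes at most 50 mm and 8.59 degrees, less where a joint would pass 70% of its speed; a pose out of reach is approached as far as the arm can. A call is refused whole if a number of a shift passes 1 or a number of a turn 1, either way. A call with a gripper value outside its range is refused whole. "claw" is the opening, from -1 (shut) to 1 (fully open), set as the call begins (left out, the last holds). The fingers move at their own pace and stop on an object; "newtons" is the grip in N (left out, the last holds). Time passes only in rows, so rows that do not move let the fingers close. It gives the time, the measured TCP pose, the force, the opening and the grip force at its end, in the units of the state.
- ctrl.sense(): the state, without advancing time (a new reading comes with each control period).
- snapshot(name): name is "scene" or "side" or "wrist"; returns the picture (420x560x3 uint8, red, green, blue); there is no depth.
- camera_info(name): a dict with "vertical_fov" (degrees; the focal length in pixels is half the picture's height over the tangent of half this angle, whatever the lens; pixels are square), "cx", "cy" (the principal point, pixels), "extrinsics" (4x4, takes a point from camera to world coordinates); the wrist camera has in their place "mount" (4x4, takes a point from camera to tool coordinates, whose origin is the TCP and whose axes are the flange's). Camera axes: x right, y down, z forward; pixel columns grow to the right and rows downward; lengths in mm; the calibration is good to about 2 mm. A picture is of the moment at which its call begins: read the wrist's pose just before it. camera_info takes no time and is no camera call.
- ctrl.sign_off(): hands the job in; it is judged then, once.
The state is a dict: "t": time; "qpos": joint angles; "qd": joint speeds; "tau": joint torques, N m; "position": TCP position; "tcp_rot": TCP orientation; "contact_force": force on the tool from outside, world axes, zero at the start; "wrist_torque": the same for the moment, N m; "gripper_width": opening from 0.0 (shut) to 1.0 (fully open); "grip_force": force on a finger pad.
Only numpy, scipy, OpenCV 4.12 (cv2) and the standard library are available. Lean on these libraries where they do the work, as an engineer would, in place of code of your own. Each camera call takes 0.05 s, during which the arm holds its last target. There are 200 camera calls.

## Working session

There is one attempt and no reset: what is moved stays moved. The work goes in short steps, Python scripts to look and compute and a tool call to move; the robot and the scene stay as the last step left them, time stands still between calls to the robot, and variables do not carry over. Pictures are saved under pics/ and viewed, at most 10 in all, crops included, and the job is handed in when it is done.

Besides the shell and the picture viewer there is one more tool, called after "Call:" as name([rows], argument=value, ...), one row to a line, values as JSON. carry_out: Moves the arm, as the interface text tells. Its arguments: {"type":"object","properties":{"targets":{"type":"array","items":{"type":"array"}},"claw":{"type":"number"},"newtons":{"type":"number"}},"required":["targets"]}

```bash
ls; mkdir -p pics; python3 - <<'E'
from station import ctrl, snapshot, camera_info
import cv2,numpy as np
s=ctrl.sense();print(s['t'],s['position'],s['tcp_rot'])
for n in("scene","side"):
    i=camera_info(n);print(n,i['vertical_fov'],i['cx'],i['cy'],np.round(i['extrinsics'],3).tolist())
    cv2.imwrite(f'pics/{n}0.png',snapshot(n)[:,:,::-1])
print(camera_info('wrist'))
E
```

```text
pics
0.0 [ 178.77847798 -572.04585046  221.82918037] [-8.92472564e-04  9.88563029e-01  1.50805637e-01 -3.25547302e-05]
scene 51.41552044209159 279.38230680975664 202.52290496092547 [[-0.782, -0.431, 0.451, 63.936], [-0.624, 0.539, -0.566, 810.464], [0.001, -0.724, -0.69, 894.46], [0.0, 0.0, 0.0, 1.0]]
side 46.97422356938337 283.2951388883252 206.03109542302076 [[-0.891, -0.289, 0.35, 111.432], [-0.453, 0.576, -0.68, 1103.138], [-0.005, -0.765, -0.644, 1033.376], [0.0, 0.0, 0.0, 1.0]]
{'vertical_fov': 59.186439265705914, 'cx': 278.01728569568894, 'cy': 207.24453046080887, 'mount': array([[-2.19770133e-04, -9.59007836e-01, -2.83379468e-01,
         7.73695197e+01],
       [ 9.99999964e-01, -2.54142160e-04,  8.45304613e-05,
         3.72293661e-01],
       [-1.53084045e-04, -2.83379439e-01,  9.59007857e-01,
        -1.62684539e+02],
       [ 0.00000000e+00,  0.00000000e+00,  0.00000000e+00,
         1.00000000e+00]])}
```

View pics/scene0.png

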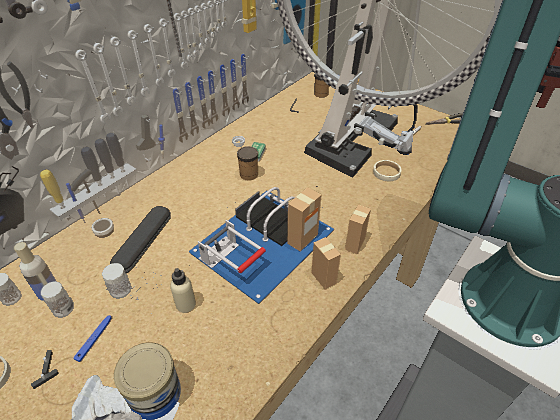

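View pics/side0.png

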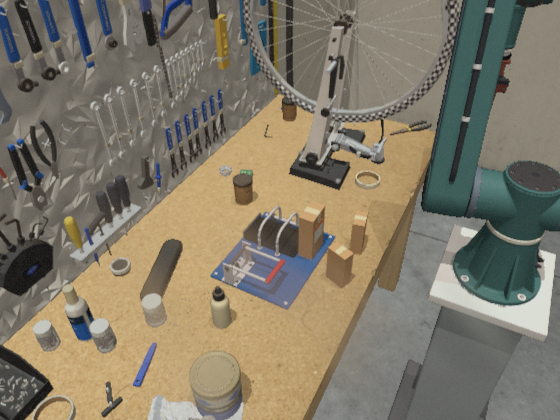

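The scene picture shows the blue board with corners near (190,250), (258,302), (333,230). The red bar is at about (252,260) and the tall carton at (305,220). Two smaller look-alike cartons stand nearer the robot, and the bottle is at (183,290). The side view shows the same layout.

```bash
cat > h.py <<'E'
from station import ctrl, snapshot, camera_info
import cv2,numpy as np
def K(i): f=210/np.tan(np.radians(i['vertical_fov']/2)); return f,i['cx'],i['cy']
def T(n):
    i=camera_info(n)
    if n!='wrist': return np.array(i['extrinsics'])
    s=ctrl.sense(); w,x,y,z=s['tcp_rot']
    from scipy.spatial.transform import Rotation as R
    M=np.eye(4);M[:3,:3]=R.from_quat([x,y,z,w]).as_matrix();M[:3,3]=s['position']
    return M@i['mount']
def onplane(n,px,z,E=None):
    f,cx,cy=K(camera_info(n)); E=T(n) if E is None else E
    px=np.atleast_2d(px).astype(float)
    d=np.c_[(px[:,0]-cx)/f,(px[:,1]-cy)/f,np.ones(len(px))]@E[:3,:3].T
    return E[:3,3]+d*((z-E[2,3])/d[:,2])[:,None]
def proj(n,p,E=None):
    f,cx,cy=K(camera_info(n)); E=T(n) if E is None else E
    q=(np.atleast_2d(p)-E[:3,3])@E[:3,:3]; return np.c_[q[:,0]/q[:,2]*f+cx,q[:,1]/q[:,2]*f+cy]
def big(m):
    n,l,s,c=cv2.connectedComponentsWithStats(m.astype(np.uint8));k=1+np.argmax(s[1:,4]);return l==k
E
python3 - <<'E'
from h import *
for n in("scene","side"):
    im=cv2.imread(f'pics/{n}0.png');h=cv2.cvtColor(im,cv2.COLOR_BGR2HSV)
    H,S,V=[h[:,:,k].astype(int) for k in range(3)]
    roi=np.zeros(H.shape,bool);roi[180:310,185:340]=1
    b=big(cv2.morphologyEx(((H>98)&(H<118)&(S>140)&roi).astype(np.uint8),cv2.MORPH_CLOSE,np.ones((5,5))))
    ys,xs=np.nonzero(b);w=onplane(n,np.c_[xs,ys],8)[:,:2].astype(np.float32)
    r=cv2.minAreaRect(w);print(n,'board',r,cv2.boxPoints(r).round(1).tolist())
    m=big(((H<6)|(H>174))&(S>170)&(V>100)&roi);ys,xs=np.nonzero(m)
    w=onplane(n,np.c_[xs,ys],70)[:,:2].astype(np.float32)
    print('bar',len(xs),w.mean(0),cv2.minAreaRect(w))
    c=cv2.resize(im[170:320,180:380],(800,600),interpolation=cv2.INTER_CUBIC);cv2.imwrite(f'pics/{n}c.png',c)
E
```

```text
scene board ((587.5380249023438, 226.1273193359375), (314.1363220214844, 247.737548828125), 89.15243530273438) [[461.3999938964844, 70.9000015258789], [709.0999755859375, 67.19999694824219], [713.7000122070312, 381.29998779296875], [466.0, 385.0]]
bar 189 [532.2603 332.4255] ((532.3009033203125, 331.7486877441406), (92.13807678222656, 15.57532024383545), 88.48694610595703)
side board ((472.7051696777344, 106.81414794921875), (28.74669647216797, 68.83378601074219), 18.409290313720703) [[448.20001220703125, 134.89999389648438], [469.8999938964844, 69.5999984741211], [497.20001220703125, 78.69999694824219], [475.5, 144.0]]Traceback (most recent call last):
  File "<stdin>", line 9, in <module>
  File "h.py", line 20, in big
    n,l,s,c=cv2.connectedComponentsWithStats(m.astype(np.uint8));k=1+np.argmax(s[1:,4]);return l==k
                                                                     ~~~~~~~~~^^^^^^^^^
    return _wrapfunc(a, 'argmax', axis=axis, out=out, **kwds)
    return bound(*args, **kwds)
ValueError: attempt to get argmax of an empty sequence
```

View pics/scenec.png

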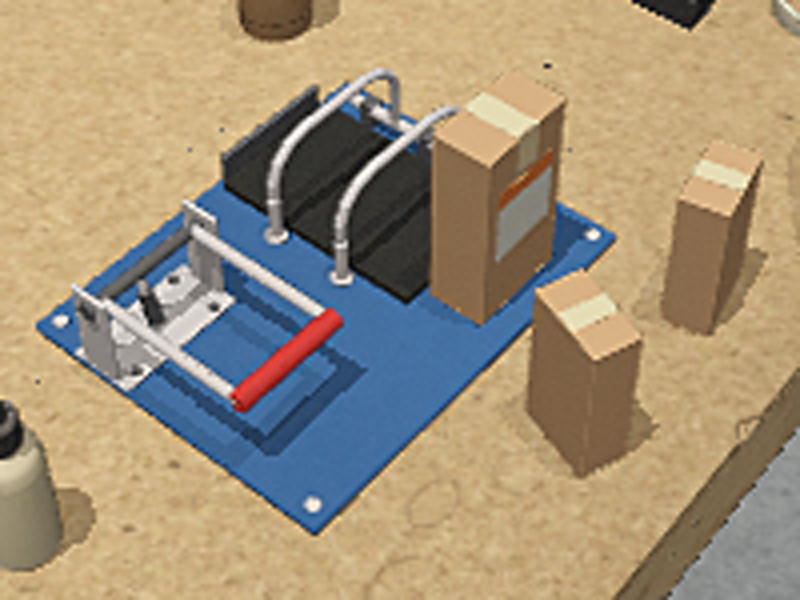

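The crop shows the red bar between (240,400) and (340,318), the tall carton with its label facing the robot, and the hoops closed over the pad. The board fit gives 314 x 248 mm with a yaw of about -0.9°, which matches the given 315 x 250. The bar comes out about 2 mm from where it should be. The carton and bystanders are next.

```bash
python3 - <<'E'
from h import *
c=lambda u,v:[180+u/4-.4,170+v/4-.4]
a=np.radians(-.95);R=np.array([[np.cos(a),-np.sin(a)],[np.sin(a),np.cos(a)]])
O=np.array([587.5,226.1])-R@[0,67.5];print('O',O)
for nm,p in {'bar':[-60,175],'pivot':[60,175],'pad':[30,0]}.items(): print(nm,O+R@p)
w=onplane('scene',[c(433,128),c(487,165),c(565,100),c(512,72)],158);print(w.round(),w.mean(0),(w.mean(0)[:2]-O)@R)
w=onplane('scene',[c(432,293),c(480,323),c(553,262)],8);print('foot',w.round())
w=onplane('scene',[c(313,505),c(593,235),c(60,320)],8);print('screws carrier',((w[:,:2]-O)@R).round())
print('bottle foot',onplane('scene',[c(28,560)],0),'dec',onplane('scene',[c(585,475),c(700,330)],0))
print('tape',onplane('scene',[[387,172]],10),'stand base',onplane('scene',[[305,158],[348,175],[372,152]],20))
# wheel rim, rough triangulation
def ray(n,p):
    f,cx,cy=K(camera_info(n));E=T(n);d=E[:3,:3]@[(p[0]-cx)/f,(p[1]-cy)/f,1];return E[:3,3],d/np.linalg.norm(d)
for p,q in [((390,106),(345,121)),((490,35),(460,30)),((452,90),(425,85))]:
    o1,d1=ray('scene',p);o2,d2=ray('side',q);t=np.linalg.lstsq(np.c_[d1,-d2],o2-o1,rcond=None)[0];print('rim',o1+t[0]*d1,np.linalg.norm(o1+t[0]*d1-o2-t[1]*d2))
E
```

```text
O [586.3808589  158.60927824]
bar [529.29058316 334.58001563]
pivot [649.2740885  332.59043145]
pad [616.37673523 158.1118822 ]
[[531. 191. 158.]
 [486. 196. 158.]
 [483. 119. 158.]
 [524. 119. 158.]] [506.08495983 156.07405445 158.        ] [-80.24282828  -3.86617074]
foot [[529. 192.   8.]
 [488. 193.   8.]
 [481. 118.   8.]]
screws carrier [[-109.  209.]
 [-111.  -80.]
 [ 117.  208.]]
bottle foot [[5.91455909e+02 5.00090486e+02 1.13686838e-13]] dec [[368.31066687 244.64508799   0.        ]
 [373.82313763 101.00721366   0.        ]]
tape [[ 463.21555029 -238.11893365   10.        ]] stand base [[ 701.73906992 -123.27154011   20.        ]
 [ 546.47017425 -137.41953026   20.        ]
 [ 547.60102604 -287.72728049   20.        ]]
rim [  913.68136693 -1247.48857398  -397.50101941] 2.635162744646359
rim [210.05654019 154.25636522 643.04127922] 60.21897992181364
rim [276.5979286   10.28210983 471.72370384] 44.544221619367086
```

Call:
carry_out([
  [[0.02,-0.7,0],[0,0,0]],
  [[0.02,-1,0],[0,0,0]],
  [[0.02,-1,0],[0,0,0]],
  [[0.02,-1,0],[0,0,0]],
  [[0.02,-0.5,0],[0,0,0]],
  [[0,0,0],[0,0,0]],
], claw=1)

```text
t: 0.7
position: [120.3, -366.3, 222.0]
tcp_rot: [-0.002, 0.989, 0.151, -0.0]
contact_force: [-1.1, -0.7, 0.3]
gripper_width: 0.999
grip_force: 0.0
```

Call:
carry_out([
  [[0,0,0],[0,0,-1]],
  [[0,0,0],[0,0,-1]],
  [[0,0,0],[0,0,-1]],
  [[0,0,0],[0,0,-1]],
  [[0,0,0],[0,0,-1]],
  [[0,0,0],[0,0,-1]],
  [[0,0,0],[0,0,-1]],
  [[0,0,0],[0,0,-1]],
  [[0,0,0],[0,0,-1]],
  [[0,0,0],[0,0,-1]],
])

```text
t: 1.7
position: [121.4, -372.4, 222.7]
tcp_rot: [0.0, 0.779, 0.627, -0.0]
contact_force: [0.2, -0.6, 0.1]
gripper_width: 0.998
grip_force: 0.0
```

Call:
carry_out([
  [[0,0,0],[0,0,-1]],
  [[0,0,0],[0,0,-1]],
  [[0,0,0],[0,0,-1]],
  [[0,0,0],[0,0,-1]],
  [[0,0,0],[0,0,-1]],
  [[0,0,0],[0,0,-1]],
  [[0,0,0],[0,0,-1]],
  [[0,0,0],[0,0,-1]],
  [[0,0,0],[0,0,-1]],
  [[0,0,0],[0,0,-1]],
])

```text
t: 2.7
position: [121.4, -372.5, 222.7]
tcp_rot: [0.0, 0.362, 0.932, -0.0]
contact_force: [-0.5, 0.4, -0.3]
gripper_width: 0.997
grip_force: 0.0
```

```bash
cat >> h.py <<'E'
def shift(path):
    "world waypoints -> shifts in tool units of 50 mm, at the present orientation"
    s=ctrl.sense();from scipy.spatial.transform import Rotation as R
    w,x,y,z=s['tcp_rot'];M=R.from_quat([x,y,z,w]).as_matrix();p=s['position']
    print('t',s['t'],'pos',p.round(1),'toolx',M[:,0].round(3),'z',M[:,2].round(3),'F',np.round(s['contact_force'],1),'q',np.round(s['qpos'],2))
    for q in path: print(q,'->',((np.array(q)-p)@M/50).round(2)); p=np.array(q,float)
E
python3 -c "
from h import *
r=375;P=[[r*np.cos(a),r*np.sin(a),222] for a in np.radians(np.arange(-65,6,7))]
shift(np.round(P).tolist())"
```

```text
t 2.7 pos [ 121.4 -372.5  222.7] toolx [-0.738  0.674 -0.001] z [ 0.    -0.001 -1.   ] F [-0.5  0.4 -0.3] q [-1.43  0.05  1.92  0.    1.17 -2.26]
[158.0, -340.0, 222.0] -> [-0.1   0.97  0.01]
[199.0, -318.0, 222.0] -> [-0.31  0.88 -0.  ]
[236.0, -291.0, 222.0] -> [-0.18  0.9  -0.  ]
[270.0, -260.0, 222.0] -> [-0.08  0.92 -0.  ]
[299.0, -226.0, 222.0] -> [ 0.03  0.89 -0.  ]
[325.0, -187.0, 222.0] -> [ 0.14  0.93 -0.  ]
[345.0, -147.0, 222.0] -> [ 0.24  0.86 -0.  ]
[360.0, -103.0, 222.0] -> [ 0.37  0.85 -0.  ]
[370.0, -59.0, 222.0] -> [ 0.45  0.78 -0.  ]
[375.0, -13.0, 222.0] -> [ 0.55  0.75 -0.  ]
[374.0, 33.0, 222.0] -> [ 0.64  0.67 -0.  ]
```

Call:
carry_out([
  [[-0.1,0.97,0],[0,0,0]],
  [[-0.31,0.88,0],[0,0,0]],
  [[-0.18,0.9,0],[0,0,0]],
  [[-0.08,0.92,0],[0,0,0]],
  [[0.03,0.89,0],[0,0,0]],
  [[0.14,0.93,0],[0,0,0]],
  [[0.24,0.86,0],[0,0,0]],
  [[0.37,0.85,0],[0,0,0]],
  [[0.45,0.78,0],[0,0,0]],
  [[0.55,0.75,0],[0,0,0]],
])

```text
t: 3.7
position: [378.6, -10.7, 223.1]
tcp_rot: [0.001, 0.364, 0.932, 0.0]
contact_force: [0.7, 0.6, -0.2]
gripper_width: 0.997
grip_force: 0.0
```

Call:
carry_out([
  [[0.64,0.67,0],[0,0,1]],
  [[0,0,0],[0,0,1]],
  [[0,0,0],[0,0,1]],
  [[0,0,0],[0,0,1]],
  [[0,0,0],[0,0,1]],
  [[0,0,0],[0,0,1]],
  [[0,0,0],[0,0,1]],
  [[0,0,0],[0,0,0.9]],
  [[0,0,0],[0,0,0]],
])

```text
t: 4.6
position: [376.8, 32.5, 222.8]
tcp_rot: [0.0, 0.706, 0.708, 0.0]
contact_force: [-0.3, 0.5, -0.5]
gripper_width: 0.999
grip_force: 0.0
```

```bash
python3 -c "
from h import *
shift([[460,332,222],[532,332,180],[532,332,58]])"
```

```text
t 4.6 pos [376.8  32.5 222.8] toolx [-0.002  1.     0.   ] z [ 0.001  0.    -1.   ] F [-0.3  0.5 -0.5] q [-0.1   0.03  1.95  0.    1.17 -0.1 ]
[460, 332, 222] -> [5.99 1.68 0.02]
[532, 332, 180] -> [-0.    1.44  0.84]
[532, 332, 58] -> [-0.   -0.    2.44]
```

Call:
carry_out([
  [[0.9,0.2,0],[0,0,0]],
  [[0.95,0.2,0],[0,0,0]],
  [[0.9,0.3,0],[0,0,0]],
  [[0.9,0.4,0],[0,0,0]],
  [[0.9,0.4,0],[0,0,0]],
  [[0.9,0.4,0],[0,0,0]],
  [[0.54,0.8,0],[0,0,0]],
  [[0,0.42,0.5],[0,0,0]],
  [[0,0,0],[0,0,0]],
])

```text
t: 5.5
position: [532.1, 333.1, 194.2]
tcp_rot: [-0.0, 0.705, 0.709, -0.001]
contact_force: [0.2, 0.5, -0.3]
gripper_width: 1.001
grip_force: 0.0
```

```bash
python3 - <<'E'
from h import *
E=T('wrist');im=snapshot('wrist')[:,:,::-1].copy();cv2.imwrite('pics/w1.png',im)
h=cv2.cvtColor(im,cv2.COLOR_BGR2HSV).astype(int);H,S,V=h[:,:,0],h[:,:,1],h[:,:,2]
m=big(((H<6)|(H>174))&(S>150)&(V>90));ys,xs=np.nonzero(m)
w=onplane('wrist',np.c_[xs,ys],72,E)[:,:2].astype(np.float32);print(len(xs),cv2.minAreaRect(w))
print(proj('wrist',[532,332,72],E)); shift([[532,332,58]])
E
```

```text
1844 ((532.1506958007812, 331.73052978515625), (89.37008666992188, 14.095612525939941), 88.64836883544922)
[[278.6061693 200.0676314]]
t 5.55 pos [530.5 332.5 195.3] toolx [-0.005  1.    -0.002] z [-0.004 -0.002 -1.   ] F [-0.2 -0.2  0.1] q [0.45 0.42 1.48 0.   1.24 0.44]
[532, 332, 58] -> [-0.    0.04  2.75]
```

View pics/w1.png

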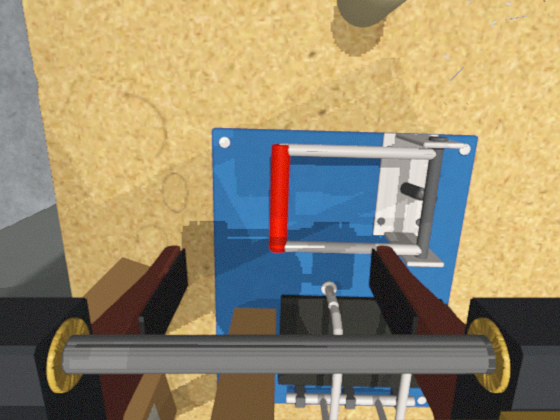

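The wrist view shows the bar at about (279,198), measured at (532,332) mm. That is right under the open fingers. Now I go down and grip it.

Call:
carry_out([
  [[0,0,0.95],[0,0,0]],
  [[0,0,0.95],[0,0,0]],
  [[0,0,0.95],[0,0,0]],
  [[0,0,0],[0,0,0]],
])

```text
t: 5.95
position: [525.0, 329.7, 50.1]
tcp_rot: [-0.002, 0.706, 0.708, -0.006]
contact_force: [-1.4, -0.5, -0.1]
gripper_width: 0.999
grip_force: 0.0
```

Call:
carry_out([
  [[0,0,0],[0,0,0]],
  [[0,0,0],[0,0,0]],
  [[0,0,0],[0,0,0]],
  [[0,0,0],[0,0,0]],
  [[0,0,0],[0,0,0]],
  [[0,0,0],[0,0,0]],
  [[0,0,0],[0,0,0]],
  [[0,0,0],[0,0,0]],
], claw=-1, newtons=15)

```text
t: 6.75
position: [530.4, 332.5, 55.2]
tcp_rot: [-0.0, 0.706, 0.708, -0.0]
contact_force: [0.7, 0.4, 0.4]
gripper_width: 0.309
grip_force: 0.0
```

```bash
python3 - <<'E'
from h import *
s=ctrl.sense();p=s['position']
th=np.arange(1,11)*.1; shift([[p[0]+120*(1-np.cos(t)),p[1],p[2]+120*np.sin(t)] for t in [*th,1.05]]);print(s['gripper_width'],s['grip_force'])
E
```

```text
t 6.75 pos [530.4 332.5  55.2] toolx [-0.003  1.     0.   ] z [-0.  0. -1.] F [0.7 0.4 0.4] q [0.45 0.58 1.61 0.   0.95 0.45]
[np.float64(530.9627636102439), np.float64(332.48941918526873), np.float64(67.16686935303711)] -> [-0.    0.01 -0.24]
[np.float64(532.7552741026581), np.float64(332.48941918526873), np.float64(79.02717905082508)] -> [-0.    0.04 -0.24]
[np.float64(535.7228847485343), np.float64(332.48941918526873), np.float64(90.64928415477848)] -> [-0.    0.06 -0.23]
[np.float64(539.8359441632608), np.float64(332.48941918526873), np.float64(101.9170604324558)] -> [-0.    0.08 -0.23]
[np.float64(545.0533560167623), np.float64(332.48941918526873), np.float64(112.71792398792209)] -> [-0.    0.1  -0.22]
[np.float64(551.3229896544457), np.float64(332.48941918526873), np.float64(122.94395616282199)] -> [-0.    0.13 -0.2 ]
[np.float64(558.5822009694684), np.float64(332.48941918526873), np.float64(132.49298182394065)] -> [-0.    0.15 -0.19]
[np.float64(566.7584583219472), np.float64(332.48941918526873), np.float64(141.26959026336047)] -> [-0.    0.16 -0.18]
[np.float64(575.7700672511273), np.float64(332.48941918526873), np.float64(149.18608851071573)] -> [-0.    0.18 -0.16]
[np.float64(585.5269867394303), np.float64(332.48941918526873), np.float64(156.1633775323653)] -> [-0.    0.2  -0.14]
[np.float64(590.6547376965998), np.float64(332.48941918526873), np.float64(159.27764642669976)] -> [-0.    0.1  -0.06]
0.3092998130687267 0.0
```

Still closing. I'll wait a little longer.

Call:
carry_out([
  [[0,0.03,0],[0,0,0]],
  [[0,0,0],[0,0,0]],
  [[0,0,0],[0,0,0]],
  [[0,0,0],[0,0,0]],
  [[0,0,0],[0,0,0]],
])

```text
t: 7.25
position: [532.6, 332.5, 55.2]
tcp_rot: [0.0, 0.706, 0.708, 0.0]
contact_force: [4.1, -1.0, -2.9]
gripper_width: 0.168
grip_force: 15.0
```

Call:
carry_out([
  [[0,0.01,-0.24],[0,0,0]],
  [[0,0.04,-0.24],[0,0,0]],
  [[0,0.06,-0.23],[0,0,0]],
])

```text
t: 7.55
position: [537.5, 332.4, 91.1]
tcp_rot: [-0.0, 0.706, 0.708, -0.0]
contact_force: [4.6, -0.5, -5.1]
gripper_width: 0.165
grip_force: 15.0
```

Call:
carry_out([
  [[0,0.08,-0.23],[0,0,0]],
  [[0,0.1,-0.22],[0,0,0]],
  [[0,0.13,-0.2],[0,0,0]],
  [[0,0.15,-0.19],[0,0,0]],
  [[0,0.16,-0.18],[0,0,0]],
  [[0,0.18,-0.16],[0,0,0]],
  [[0,0.2,-0.14],[0,0,0]],
  [[0,0.1,-0.06],[0,0,0]],
  [[0,0,0],[0,0,0]],
])

```text
t: 8.45
position: [592.7, 331.9, 161.7]
tcp_rot: [0.0, 0.706, 0.708, -0.0]
contact_force: [-3.1, -4.0, 7.3]
gripper_width: 0.165
grip_force: 14.9
```

```bash
python3 - <<'E'
from h import *
shift([]);print(ctrl.sense()['gripper_width'])
cv2.imwrite('pics/s2.png',cv2.resize(snapshot('scene')[150:330,160:400,::-1],(800,600),interpolation=cv2.INTER_CUBIC))
E
```

```text
t 8.45 pos [592.7 331.9 161.7] toolx [-0.003  1.    -0.001] z [-0.    -0.001 -1.   ] F [-3.1 -4.   7.3] q [ 0.41  0.52  1.39 -0.    1.23  0.41]
0.16549396110876607
```

View pics/s2.png

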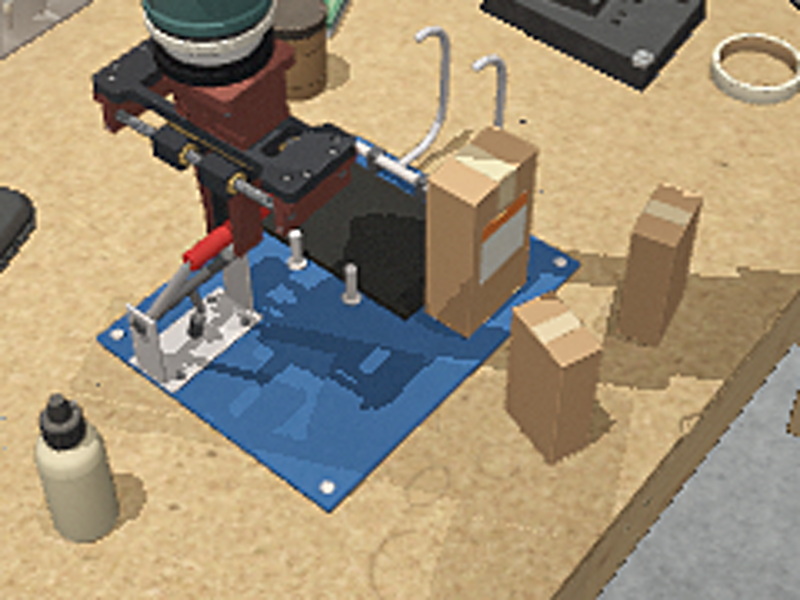

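The hoops stand fully open, with their tips at about (440,40) and (490,65) in the crop. The lever is up at its stop and the carton is untouched. I release and move round in front of the carton.

Call:
carry_out([
  [[0,0,0],[0,0,0]],
  [[0,0,0],[0,0,0]],
  [[0,0,0],[0,0,0]],
  [[0,0,0],[0,0,0]],
  [[0,0,-0.4],[0,0,0]],
  [[0,0,-0.9],[0,0,0]],
  [[0,0,-0.9],[0,0,0]],
  [[0,-0.5,-0.2],[0,0,0]],
  [[0,0,0],[0,0,0]],
], claw=0.2)

```text
t: 9.4
position: [566.7, 333.5, 282.9]
tcp_rot: [0.0, 0.706, 0.708, 0.002]
contact_force: [0.6, 0.1, -0.1]
gripper_width: 0.599
grip_force: 0.0
```

Call:
carry_out([
  [[-0.1,-0.95,0],[0,0,0]],
  [[-0.5,-0.7,0],[0,0,0]],
  [[-0.7,-0.6,0],[0,0,0]],
  [[-0.7,-0.3,0],[0,0,0]],
  [[-0.8,0,0],[0,0,0]],
  [[-0.7,0,0],[0,0,0]],
  [[0,0,0],[0,0,0]],
], claw=-1)

```text
t: 10.1
position: [439.8, 153.9, 278.6]
tcp_rot: [0.0, 0.707, 0.707, -0.001]
contact_force: [0.6, 1.0, 0.7]
gripper_width: 0.016
grip_force: 0.0
```

```bash
python3 - <<'E'
from h import *
shift([[440,156,240],[440,156,130],[466,156,130]])
im=snapshot('scene')[:,:,::-1];h=cv2.cvtColor(im,cv2.COLOR_BGR2HSV).astype(int);m=((h[:,:,0]<6)|(h[:,:,0]>174))&(h[:,:,1]>170)&(h[:,:,2]>100);m[:200]=0
m=big(m);ys,xs=np.nonzero(m);print('bar pix',len(xs),xs.mean(),ys.mean(),'expected raised',proj('scene',[592,331,174]))
E
```

```text
t 10.1 pos [439.8 153.9 278.6] toolx [ 0.     1.    -0.002] z [-0.002 -0.002 -1.   ] F [0.6 1.  0.7] q [ 0.19  0.11  1.7  -0.    1.33  0.19]
[440, 156, 240] -> [0.04 0.01 0.77]
[440, 156, 130] -> [0.  0.  2.2]
[466, 156, 130] -> [ 0.    0.52 -0.  ]
bar pix 201 229.71144278606965 217.81592039800995 expected raised [[229.94021719 217.99659976]]
```

Call:
carry_out([
  [[0.04,0,0.8],[0,0,0]],
  [[0,0,0.95],[0,0,0]],
  [[0,0,0.95],[0,0,0]],
  [[0,0,0.3],[0,0,0]],
  [[0,0.3,0],[0,0,0]],
  [[0,0.2,0],[0,0,0]],
  [[0,0.15,0],[0,0,0]],
  [[0,0.15,0],[0,0,0]],
  [[0,0.15,0],[0,0,0]],
])

```text
t: 11.05
position: [489.4, 159.6, 130.7]
tcp_rot: [0.0, 0.706, 0.708, 0.001]
contact_force: [-0.8, 0.5, 0.4]
gripper_width: 0.005
grip_force: 0.2
```

Call:
carry_out([
  [[0,0.15,0],[0,0,0]],
  [[0,0.15,0],[0,0,0]],
  [[0,0.12,0],[0,0,0]],
  [[0,0.12,0],[0,0,0]],
])

```text
t: 11.45
position: [515.4, 159.4, 129.7]
tcp_rot: [-0.0, 0.706, 0.708, 0.0]
contact_force: [0.0, 0.2, 0.7]
gripper_width: 0.003
grip_force: 0.0
```

```bash
python3 - <<'E'
from h import *
shift([])
cv2.imwrite('pics/s3.png',cv2.resize(snapshot('scene')[150:330,160:400,::-1],(800,600),interpolation=cv2.INTER_CUBIC))
E
```

```text
t 11.45 pos [515.4 159.4 129.7] toolx [-0.003  1.     0.   ] z [ 0.  0. -1.] F [0.  0.2 0.7] q [0.17 0.38 1.75 0.   1.02 0.17]
```

View pics/s3.png

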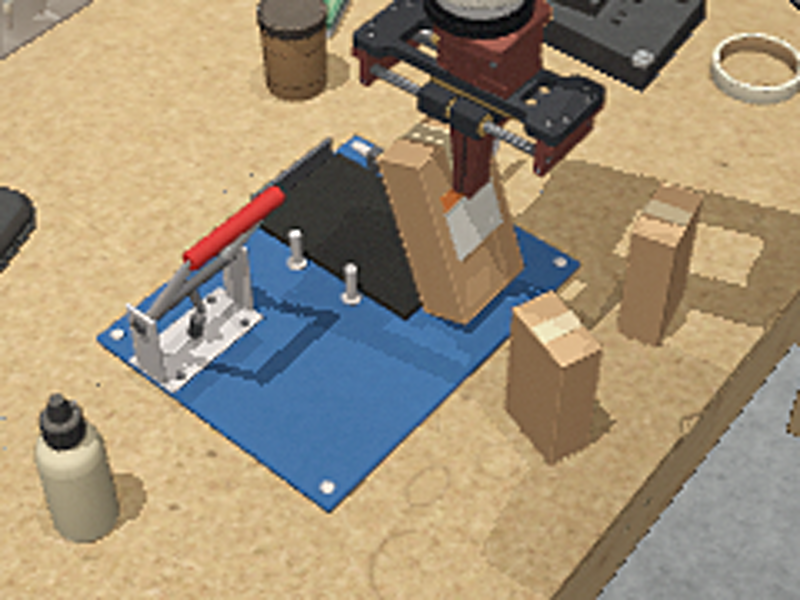

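The carton leans about 20° against the pad step and its foot is held, so tipping works as intended. I push slightly further and let it go over.

Call:
carry_out([
  [[0,0.1,0],[0,0,0]],
  [[0,0.1,0],[0,0,0]],
  [[0,0,0],[0,0,0]],
  [[0,0,0],[0,0,0]],
  [[0,0,0],[0,0,0]],
  [[0,0,0],[0,0,0]],
  [[0,-0.3,-0.5],[0,0,0]],
  [[0,-0.5,-0.9],[0,0,0]],
  [[0,-0.5,-0.9],[0,0,0]],
  [[0,0,0],[0,0,0]],
])

```text
t: 12.5
position: [461.8, 160.0, 247.4]
tcp_rot: [0.002, 0.706, 0.708, 0.003]
contact_force: [0.4, 0.1, 0.5]
gripper_width: 0.003
grip_force: 0.0
```

```bash
python3 - <<'E'
from h import *
shift([])
cv2.imwrite('pics/s4.png',cv2.resize(snapshot('scene')[150:330,160:400,::-1],(800,600),interpolation=cv2.INTER_CUBIC))
E
```

```text
t 12.5 pos [461.8 160.  247.4] toolx [-0.004  1.     0.002] z [ 0.008  0.002 -1.   ] F [0.4 0.1 0.5] q [0.19 0.17 1.71 0.   1.25 0.19]
```

View pics/s4.png

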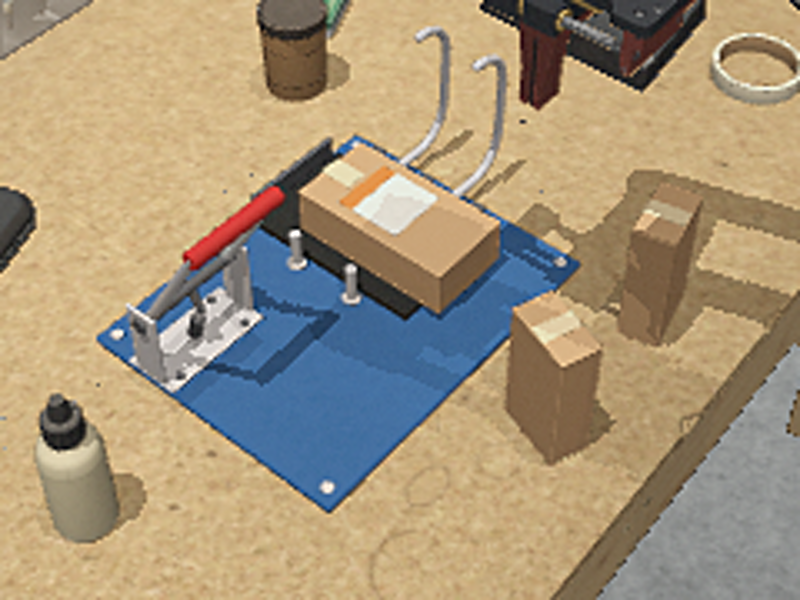

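The carton lies on its back, label up. Its front corners are at about (440,265)/(500,225), hanging slightly over the near edge of the pad. I measure how much.

```bash
python3 - <<'E'
from h import *
a=np.radians(-1);R=np.array([[np.cos(a),-np.sin(a)],[np.sin(a),np.cos(a)]]);O=np.array([589.,156.])
c=lambda u,v:[160+u*.3-.35,150+v*.3-.35]
w=onplane('scene',[c(300,190),c(358,147),c(500,226),c(440,273)],61)
print(w.round(1).tolist(),((w[:,:2]-O)@R).round(1).tolist(),w.mean(0))
shift([[490,154,250],[490,154,35]])
E
```

```text
[[662.5, 190.3, 61.0], [658.7, 120.2, 61.0], [509.7, 121.3, 61.0], [516.3, 191.9, 61.0]] [[72.9, 35.6], [70.4, -34.5], [-78.6, -36.1], [-73.3, 34.6]] [586.82241205 155.93390831  61.        ]
t 12.55 pos [462.1 159.8 245.1] toolx [-0.004  1.     0.001] z [ 0.006  0.001 -1.   ] F [ 0.7 -0.2  0.1] q [0.19 0.17 1.72 0.   1.25 0.19]
[490, 154, 250] -> [-0.12  0.56 -0.09]
[490, 154, 35] -> [-0.01 -0.03  4.3 ]
```

The carton is straight and centred in y, with about 20 mm overhanging. I push it gently on its end about 26 mm in +x so that it rests fully on the pad.

Call:
carry_out([
  [[-0.08,0.36,0],[0,0,0]],
  [[0,0,0.95],[0,0,0]],
  [[0,0,0.95],[0,0,0]],
  [[0,0,0.95],[0,0,0]],
  [[0,0,0.95],[0,0,0]],
  [[0,0,0.38],[0,0,0]],
  [[0,0,0],[0,0,0]],
])

```text
t: 13.25
position: [475.9, 154.5, 29.1]
tcp_rot: [-0.002, 0.706, 0.708, -0.003]
contact_force: [-0.3, -0.1, 0.7]
gripper_width: 0.005
grip_force: 0.0
```

Call:
carry_out([
  [[0,0.2,0],[0,0,0]],
  [[0,0.15,0],[0,0,0]],
  [[0,0.1,0],[0,0,0]],
  [[0,0.1,0],[0,0,0]],
  [[0,0.1,0],[0,0,0]],
  [[0,0.1,0],[0,0,0]],
  [[0,0.1,0],[0,0,0]],
  [[0,0.07,0],[0,0,0]],
  [[0,0,0],[0,0,0]],
])

```text
t: 14.15
position: [526.3, 155.6, 33.1]
tcp_rot: [0.0, 0.706, 0.708, 0.001]
contact_force: [-0.3, -0.4, -0.1]
gripper_width: 0.003
grip_force: 0.0
```

```bash
python3 -c "
from h import *
shift([[526,156,36]])"
```

```text
t 14.15 pos [526.3 155.6  33.1] toolx [-0.003  1.     0.   ] z [ 0.001  0.    -1.   ] F [-0.3 -0.4 -0.1] q [0.16 0.53 1.8  0.   0.81 0.16]
[526, 156, 36] -> [ 0.01 -0.01 -0.06]
```

Call:
carry_out([
  [[0,-0.4,0],[0,0,0]],
  [[0,0,-0.95],[0,0,0]],
  [[0,0,-0.95],[0,0,0]],
  [[0,0,-0.95],[0,0,0]],
  [[0,0,-0.95],[0,0,0]],
  [[0,0,-0.95],[0,0,0]],
  [[0.9,0.4,0],[0,0,0]],
  [[0.9,0.4,0],[0,0,0]],
  [[0.9,0.5,0],[0,0,0]],
  [[0.82,0.42,0],[0,0,0]],
], claw=0.3)

```text
t: 15.15
position: [591.3, 332.4, 270.8]
tcp_rot: [0.0, 0.706, 0.708, 0.001]
contact_force: [0.4, -0.3, 0.2]
gripper_width: 0.651
grip_force: 0.0
```

Call:
carry_out([
  [[0,0,0],[0,0,0]],
  [[0,0,0],[0,0,0]],
])

```text
t: 15.35
position: [590.1, 331.0, 269.7]
tcp_rot: [-0.0, 0.706, 0.709, -0.0]
contact_force: [-0.7, -0.4, 0.5]
gripper_width: 0.651
grip_force: 0.0
```

```bash
python3 - <<'E'
from h import *
shift([[592.5,332,161]])
E=T('wrist');im=snapshot('wrist')[:,:,::-1].copy();cv2.imwrite('pics/w2.png',im)
h=cv2.cvtColor(im,cv2.COLOR_BGR2HSV).astype(int);H,S,V=h[:,:,0],h[:,:,1],h[:,:,2]
m=big(((H<6)|(H>174))&(S>150)&(V>90));ys,xs=np.nonzero(m)
w=onplane('wrist',np.c_[xs,ys],176,E)[:,:2].astype(np.float32);print(len(xs),cv2.minAreaRect(w))
E
```

```text
t 15.35 pos [590.1 331.  269.7] toolx [-0.004  1.    -0.001] z [-0.001 -0.001 -1.   ] F [-0.7 -0.4  0.5] q [ 0.41  0.44  1.27 -0.    1.44  0.4 ]
[592.5, 332, 161] -> [0.02 0.05 2.17]
2292 ((592.476806640625, 330.1048889160156), (89.97454833984375, 14.172281265258789), 88.73523712158203)
```

View pics/w2.png

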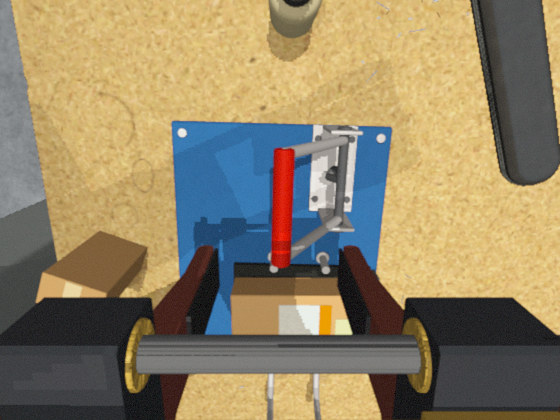

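The wrist view shows the raised bar at about (283,208), measured at (592.5,330) mm. The carton lies squarely on the pad. I grip the bar and follow the arc down.

Call:
carry_out([
  [[0,0.05,0.9],[0,0,0]],
  [[0,0,0.9],[0,0,0]],
  [[0,0,0.38],[0,0,0]],
  [[0,0,0],[0,0,0]],
])

```text
t: 15.8
position: [589.6, 327.6, 158.3]
tcp_rot: [-0.001, 0.707, 0.708, -0.003]
contact_force: [-0.9, -0.9, 0.2]
gripper_width: 0.65
grip_force: 0.0
```

Call:
carry_out([
  [[0,0,0],[0,0,0]],
  [[0,0,0],[0,0,0]],
  [[0,0,0],[0,0,0]],
  [[0,0,0],[0,0,0]],
  [[0,0,0],[0,0,0]],
  [[0,0,0],[0,0,0]],
  [[0,0,0],[0,0,0]],
  [[0,0,0],[0,0,0]],
], claw=-1, newtons=15)

```text
t: 16.6
position: [592.8, 330.5, 162.1]
tcp_rot: [0.0, 0.706, 0.708, 0.0]
contact_force: [-0.5, -0.4, 4.5]
gripper_width: 0.164
grip_force: 15.0
```

Call:
carry_out([
  [[0,-0.1,0.06],[0,0,0]],
  [[0,-0.2,0.14],[0,0,0]],
  [[0,-0.18,0.16],[0,0,0]],
])

```text
t: 16.9
position: [570.1, 331.0, 144.3]
tcp_rot: [0.001, 0.706, 0.708, 0.002]
contact_force: [2.3, 1.0, 3.1]
gripper_width: 0.17
grip_force: 15.0
```

Call:
carry_out([
  [[0,-0.16,0.18],[0,0,0]],
  [[0,-0.15,0.19],[0,0,0]],
  [[0,-0.13,0.2],[0,0,0]],
  [[0,-0.1,0.22],[0,0,0]],
  [[0,-0.08,0.23],[0,0,0]],
  [[0,-0.06,0.23],[0,0,0]],
  [[0,-0.04,0.24],[0,0,0]],
  [[0,-0.01,0.24],[0,0,0]],
  [[0,0,0.04],[0,0,0]],
  [[0,0,0],[0,0,0]],
])

```text
t: 17.9
position: [532.6, 330.6, 55.2]
tcp_rot: [0.0, 0.706, 0.708, 0.001]
contact_force: [2.9, 1.7, 5.3]
gripper_width: 0.171
grip_force: 15.0
```

Call:
carry_out([
  [[0,0,0],[0,0,0]],
  [[0,0,0],[0,0,0]],
  [[0,0,0],[0,0,0]],
  [[0,0,0],[0,0,0]],
  [[0,0,-0.5],[0,0,0]],
  [[0,0,-0.6],[0,0,0]],
  [[0,0,0],[0,0,0]],
], claw=0.1)

```text
t: 18.6
position: [534.4, 331.3, 113.7]
tcp_rot: [0.001, 0.706, 0.708, 0.003]
contact_force: [1.3, 0.4, 0.5]
gripper_width: 0.55
grip_force: 0.0
```

Call:
carry_out([
  [[0,0,0],[0,0,0]],
  [[0,0,0],[0,0,0]],
  [[0,0,0],[0,0,0]],
  [[0,0,0],[0,0,0]],
  [[0,0,0],[0,0,0]],
  [[0,0,0],[0,0,0]],
], claw=-1)

```text
t: 19.2
position: [532.0, 330.1, 109.7]
tcp_rot: [-0.0, 0.706, 0.708, -0.0]
contact_force: [-0.4, 0.3, -0.3]
gripper_width: 0.043
grip_force: 0.0
```

```bash
python3 -c "
from h import *
shift([[532,331,80]])"
```

```text
t 19.2 pos [532.  330.1 109.7] toolx [-0.003  1.    -0.   ] z [-0.001 -0.    -1.   ] F [-0.4  0.3 -0.3] q [0.45 0.51 1.57 0.   1.06 0.44]
[532, 331, 80] -> [0.02 0.   0.59]
```

Now a gentle press on the bar (top at 77.5) to make sure it is down, then retreat and look.

Call:
carry_out([
  [[0,0,0.4],[0,0,0]],
  [[0,0,0.15],[0,0,0]],
  [[0,0,0.07],[0,0,0]],
  [[0,0,0.05],[0,0,0]],
  [[0,0,0],[0,0,0]],
])

```text
t: 19.7
position: [531.5, 330.0, 77.7]
tcp_rot: [-0.0, 0.706, 0.708, -0.001]
contact_force: [-4.2, -2.2, 7.2]
gripper_width: 0.002
grip_force: 3.5
```

Call:
carry_out([
  [[0,0,-0.6],[0,0,0]],
  [[0,0,-0.95],[0,0,0]],
  [[0,0,-0.95],[0,0,0]],
  [[0,-0.9,-0.5],[0,0,0]],
  [[0,-0.9,0],[0,0,0]],
  [[0,0,0],[0,0,0]],
])

```text
t: 20.3
position: [438.0, 329.3, 227.0]
tcp_rot: [-0.001, 0.705, 0.709, -0.001]
contact_force: [-0.4, 0.4, -0.6]
gripper_width: 0.005
grip_force: 0.0
```

```bash
python3 - <<'E'
from h import *
shift([])
im=snapshot('scene')[:,:,::-1];h=cv2.cvtColor(im,cv2.COLOR_BGR2HSV).astype(int);m=((h[:,:,0]<6)|(h[:,:,0]>174))&(h[:,:,1]>170)&(h[:,:,2]>100);m[:200]=0
m=big(m);ys,xs=np.nonzero(m);print('bar',len(xs),onplane('scene',[[xs.mean(),ys.mean()]],70))
cv2.imwrite('pics/s5.png',cv2.resize(im[150:330,160:400],(800,600),interpolation=cv2.INTER_CUBIC))
E
```

```text
t 20.3 pos [438.  329.3 227. ] toolx [-0.005  1.    -0.   ] z [-0.003 -0.    -1.   ] F [-0.4  0.4 -0.6] q [0.52 0.28 1.62 0.   1.25 0.51]
bar 188 [[532.21262973 332.672438    70.        ]]
```

View pics/s5.png

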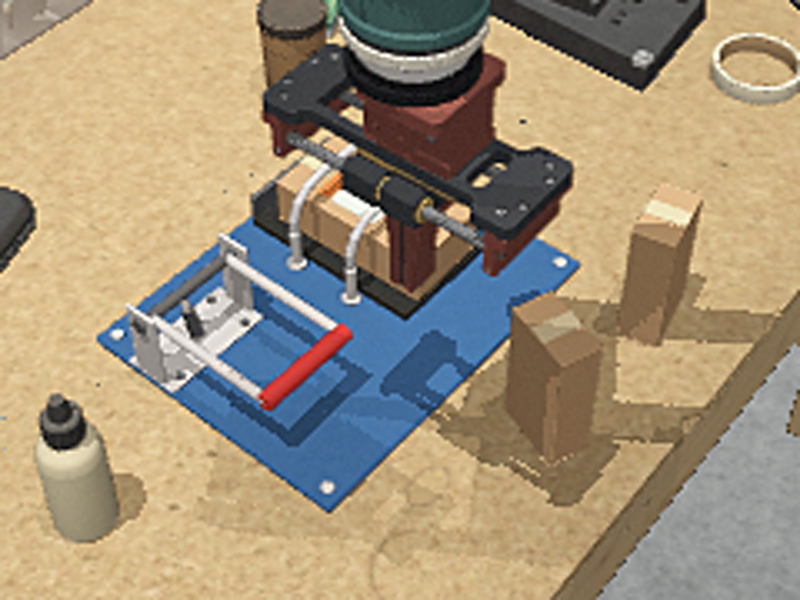

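The lever is level, with the bar back at (532,333). Both hoops are closed on their posts over the carton, which lies fully on the pad, and the bystanders haven't moved. The arm is clear, so I hand in.

```bash
python3 -c "
from station import ctrl
print(ctrl.sign_off())"
```

```text
the job is handed in; nothing more can be done
None
```

The job is done and handed in at about 20 s: the carton lies on its back on the pad with both hoops closed over it, the lever is fully down, and the bottle, tape roll and tub were left where they were.

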